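# Hold a spring clip gaping around a record card

## Robot

A 6-joint arm with a two-finger parallel gripper is mounted at the origin on the work surface. World frame = base frame: x ahead of the robot, y to its left, z up, the work surface at z = 0. Lengths are in m, angles in rad, forces in N, time in s.
With the tool pointing down it reaches from about 0.425 to 1.125 m from the base axis. Payload 14.9 kg.
Tool frame: the origin (TCP) lies at the very end of the fingers, on their centre line; the grasp point (between the pads) lies 19 mm behind it; z points along the fingers, y is the line along which they close (so a half turn about z gives the same grasp; the last joint's range is limited). The gripper opens to 91 mm and grips with 3 to 60 N. Pads are 32 mm wide; open, the fingers measure 118 mm over their backs; the gripper's body (76 mm by 178 mm) begins 60 mm behind the grasp point.
Start: joints at [-1.228, 0.379, 1.734, -0, 1.028, -0.033], TCP at [0.257, -0.651, 0.214] pointing down, gripper open.
Joint ranges: [-2.77, 2.77], [-0.74, 2.19], [0, 2.66], [-1.06, 4.2], [0.31, 2.87], [-3.08, 3.08]. Speed limits (rad/s): [1.89, 1.89, 2.39, 3.14, 3.14, 3.14].

## Interface

Orientations are given as a unit quaternion [w, x, y, z].
In Python, from station import * gives the robot as it stands.
- The arm moves only by the shell command python3 -m pendant 'ROWS' [OPENING] [FORCE]. ROWS is JSON, a list of rows, each a list of 6 numbers: the shift along the world's x, y, z in units of 30 mm (1.0 is 30 mm), then the turn, a rotation vector about the world's x, y, z in units of 5 degrees (1.0 is 5 degrees). In form: [[tx, ty, tz, rx, ry, rz], ...]. A call has 1 to 20 rows; each row shifts and turns the commanded pose from where the row before left it; what a row does not reach is not made up. A row lasts 1/12 s, in which the tool goes at most 41.7 mm and 7.16 degrees, less where a joint would pass 70% of its speed; a pose out of reach is approached as far as the arm can. A call is refused whole if a number of a shift passes 1 or a number of a turn 1, either way. A call with a gripper value outside its range is refused whole. OPENING is the finger opening in mm, from 0 to 91.2, set as the call begins (- or left out, the last holds). The fingers move at their own pace and stop on an object; FORCE is the grip in N (left out, the last holds). Time passes only in rows, so rows that do not move let the fingers close. It gives the time, the measured TCP pose, the force, the opening and the grip force at its end, in the units of the state.
- observe(): the state, without advancing time (a new reading comes with each control period).
- snapshot(name): name is "scene" or "top" or "wrist"; returns a dict with "img" (480x640x3 uint8, blue, green, red), "K" (3x3 intrinsics, pixels), "R" (3x3) and "t" (3): a world point X has camera coordinates R X + t; the wrist camera has in their place "tool_from_camera" (4x4, takes a point from camera to tool coordinates, whose origin is the TCP and whose axes are the flange's). Camera axes: x right, y down, z forward; pixel columns grow to the right and rows downward; lengths in m; the calibration is good to about 2 mm. A picture is of the moment at which its call begins: read the wrist's pose just before it. There is no depth.
- close_job(): hands the job in; it is judged then, once.
The state is a dict: "clock": time; "joints": joint angles; "joint_velocities": joint speeds; "joint_efforts": joint torques, N m; "ee_pos": TCP position; "tool_rot": TCP orientation; "ft_force": force on the tool from outside, world axes, zero at the start; "wrist_torque": the same for the moment, N m; "gripper_width": finger opening in m; "gripper_force": force on a finger pad.
Only numpy, scipy, OpenCV 4.12 (cv2) and the standard library are available. Lean on these libraries where they do the work, as an engineer would, in place of code of your own. Each camera call takes 0.05 s, during which the arm holds its last target. There are 200 camera calls.

## Task

Push the blue card carriage along its rail until the spring detent snaps in at the far end. Then pick the yellow spring clip up off the bench by its two wings, squeeze it wide open and bring its gaping jaws around the card's free upright edge, square to it and below the orange band, in the upper half of the card, with the edge well inside the jaws and nothing touching the card, so that a colleague can slip a cover sheet in. Finish there, still holding the clip squeezed open in the air, and leave the red clip and everything else on the bench where it is.

Things in the scene. Friction and masses are not known exactly. Their poses are not given: they have to be found in the camera images.
- rail: fixed card rail, a low dark steel base 76 x 300 mm with two aluminium runners (15 mm high) and 20 mm high end blocks. Origin: centre of its underside, on the bench; the carriage slides along the rail's +y axis
- carriage (a joint): position in m of the blue carriage along the rail's +y: starts in 0 to 0.05; hard stop at 0.119. Sliding takes about 2 N; from about 0.104 a sprung ball resists (about 8 N), peak at 0.110; past it the ball snaps up behind the carriage and holds it between 0.116 and 0.119
- tab (a point): on the carriage: centre of the rear face (the face to push, looking to the rail's -y) of the plastic push tab, 34 mm wide (rail x), 10 mm thick (rail y), standing 25 to 67 mm above the bench; this point is 51 mm above the bench. Axes as the rail's. The card begins 68 mm further along +y
- card_edge (a point): on the carriage: point on the card's free upright edge, 87 mm above the bench. The card is a stiff white plate 3 mm thick (rail x), running 62 mm from this edge to the rail's +y, top 120 mm above the bench, orange band at 106 to 118 mm; its clamp ends 37 mm above the bench. Axes as the rail's. The card travels with the carriage
- clip: yellow spring clip lying on its side, loose, about 60 g, 24 mm high. Origin: underside, at the steel hinge barrel (hinge axis = its z, up). Two jaws run to +x, shut at rest, tips 50 mm from the hinge; two wings splay in a V to -x, at rest 54 mm apart over their ends, 46 mm behind the hinge. Squeezing the wings together along the clip's y opens the jaws, alike on both sides
- clip_grip (a point): on the yellow clip's middle plane, 34 mm behind the hinge and 12 mm above its underside: where to pinch the wings. About 4 N starts them moving, 8 N brings them to the stop; 20 to 30 N does no harm. At the stop their outer faces are flat, parallel, 24 mm apart and reach 9 to 53 mm behind the hinge, and the jaw tips gape 30 mm. Axes as the clip's
- clip_left (a joint): how far each jaw of the yellow clip has swung open, rad: 0 shut, 0.30 wide open at the stop
- spare_clip: red spring clip of the same form; not to be used. It and the yellow one may be on either side
- weight_a: bystander: blue disc 96 mm across with a grey knob, 65 mm high; origin under its centre
- weight_b: bystander: the same as weight_a
- dishes: bystander: stack of three clear dishes, 60 mm across, 35 mm high; origin under its centre
- mouse: bystander: black computer mouse about 75 x 60 mm, 33 mm high; origin on its underside
Not all that is in view belongs to the job. Of the things that look like the clip, the largest one is meant.

How it is judged:
On the way, in this order (a step that is already met when the one before it is completed fails the run):
1. the carriage is past the detent at the far end of the rail, with the yellow clip still on the bench (value of joint carriage above 0.115 m and height (world z) of clip below 0.02 m), for 0.2 s.
2. the yellow clip is held squeezed open clear of the bench (height (world z) of clip above 0.04 m and value of joint clip_left above 0.22 rad and contact force between the fingers and clip above 2 N), for 0.2 s.
At the end, for the whole second after the job is handed in: Carriage in its detent (over 0.115); clip held in the fingers, jaws open over 0.22 rad each, at rest; card edge 18 to 41 mm ahead of the hinge, within 8 mm of the middle; clip square and level within 0.2 rad, mid-height 69 to 109 mm above the bench; card and rail untouched (under 0.3 N) (value of joint carriage above 0.115 m and value of joint clip_left above 0.22 rad and contact force between the fingers and clip above 2 N and height (world z) of clip above 0.055 m and x of card_edge in the frame of clip between 0.018 and 0.041 m and y of card_edge in the frame of clip between -0.008 and 0.008 m and z of card_edge in the frame of clip between -0.01 and 0.03 m and angle between the x axis of clip and the y axis of card_edge, either way round below 0.2 rad and angle between clip's own z axis and vertical below 0.2 rad and contact force between each of clip, the arm, the fingers and rail below 0.3 N and linear speed of clip below 0.02 m/s); the arm keeps its last pose, push and grip.
It fails at once if a bystander (red clip, weights, dishes, mouse) is shifted by more than 25 mm (distance of any of spare_clip, weight_a, weight_b, dishes, mouse from where it was at the start of the episode above 0.025 m).
It also fails if it takes over 61 s, if anything falls off the work surface, if the arm or the gripper's body presses on something with over 40 N, if the wrist force passes 120 N, or if a joint passes its speed limit or range.

## Working session

There is one attempt and no reset: what is moved stays moved. The work goes in short steps, Python scripts to look and compute and a shell command to move; the robot and the scene stay as the last step left them, time stands still between calls to the robot, and variables do not carry over. Pictures are saved under pics/ and viewed, at most 11 in all, crops included, and the job is handed in when it is done.

```bash
mkdir -p pics; ls; cat > h.py <<'E'
import numpy as np, cv2
from station import *
def ray(s,px):
    d=s["R"].T@np.linalg.inv(s["K"])@np.array([px[0],px[1],1.]); return -s["R"].T@s["t"],d
def onz(s,px,z):
    c,d=ray(s,px); return c+d*(z-c[2])/d[2]
def proj(s,X):
    p=s["K"]@(s["R"]@np.array(X,float)+s["t"]); return p[:2]/p[2]
def tri(a,pa,b,pb):
    c1,d1=ray(a,pa);c2,d2=ray(b,pb)
    l=np.linalg.lstsq(np.c_[d1,-d2],c2-c1,rcond=None)[0]
    return (c1+l[0]*d1+c2+l[1]*d2)/2
E
python3 - <<'E'
from h import *
import pickle
o=observe();print({k:np.round(v,3) for k,v in o.items()})
S={n:snapshot(n) for n in("scene","top")}
pickle.dump(S,open("s0.pkl","wb"))
for n in S:
    cv2.imwrite(f"pics/{n}0.png",S[n]["img"]);print(n,-S[n]["R"].T@S[n]["t"])
E
```

```text
pics
{'clock': np.float64(0.0), 'joints': array([-1.228,  0.379,  1.735, -0.   ,  1.029, -0.033]), 'joint_velocities': array([-0.002, -0.002, -0.001, -0.002, -0.001,  0.001]), 'joint_efforts': array([-1.0000e-03, -7.6373e+01, -4.3436e+01,  6.5000e-02,  4.2000e-02,
       -0.0000e+00]), 'ee_pos': array([ 0.257, -0.651,  0.213]), 'tool_rot': array([-0.001,  0.982,  0.187, -0.   ]), 'ft_force': array([ 0.276, -0.686, -0.521]), 'wrist_torque': array([-0.004, -0.025, -0.047]), 'gripper_force': np.float64(0.0), 'gripper_width': np.float64(0.091)}
scene [ 1.0221154  -0.37330821  0.78084326]
top [ 0.29226682 -0.01326803  1.39827919]
```

View pics/scene0.png

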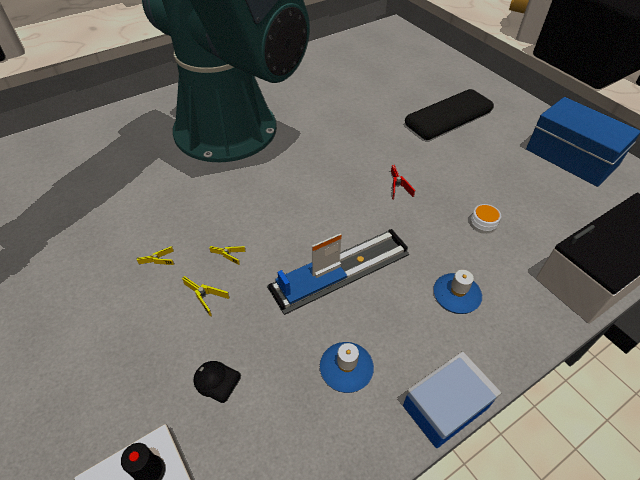

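View pics/top0.png

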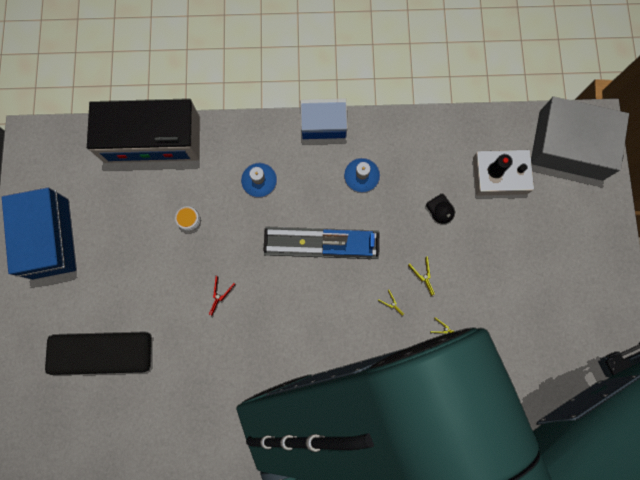

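Scene: there are three yellow clips. The large one is at (204,293), with smaller ones at (228,252) and (156,257). In the top view they sit at (424,276), (391,303) and (443,328). The red clip is at (220,297) top, and the rail is at (322,243) top with the tab at its right end (374,243). I choose the largest, (424,276), and check it in a close crop.

```bash
cat > m.py <<'E'
from h import *
import pickle
S=pickle.load(open("s0.pkl","rb"))
def blobs(s,lo,hi,amin=30):
    m=cv2.inRange(cv2.cvtColor(s["img"],cv2.COLOR_BGR2HSV),lo,hi)
    n,l,st,c=cv2.connectedComponentsWithStats(m)
    return [(l==i,st[i],c[i]) for i in range(1,n) if st[i][4]>amin]
if __name__=="__main__":
    for n,z in(("top",.012),("scene",.012)):
        s=S[n]
        for nm,lo,hi in(("yel",(22,120,80),(35,255,255)),("red",(0,150,80),(6,255,255)),("blue",(100,150,60),(120,255,255)),("orange",(8,120,100),(20,255,255))):
            for m,st,c in blobs(s,lo,hi,12): print(n,nm,st,np.round(c,1),np.round(onz(s,c,z),3))
    a=cv2.resize(S["top"]["img"][215:335,255:455],(800,480),interpolation=cv2.INTER_CUBIC)
    b=cv2.resize(S["scene"]["img"][220:320,130:420],(800,276),interpolation=cv2.INTER_CUBIC)
    cv2.imwrite("pics/c1.png",cv2.resize(np.vstack([a,b]),(800,600)))
E
python3 m.py
```

```text
top yel [300 239   5   6  24] [302.  241.7] [0.567 0.036 0.012]
top yel [408 257  26  38 171] [424.4 276.1] [ 0.469 -0.277  0.012]
top yel [378 290  26  25  94] [392.4 303.6] [ 0.4   -0.191  0.012]
top yel [431 318  23  16  75] [442.6 327.6] [ 0.337 -0.315  0.012]
top red [503 157   6   6  24] [505.2 159.8] [ 0.777 -0.513  0.012]
top red [209 276  26  39 131] [218.1 295.8] [0.432 0.254 0.012]
top blue [323 131  23   2  24] [334.3 132. ] [ 0.869 -0.057  0.012]
top blue [345 159  34  33 655] [361.2 176.6] [ 0.74  -0.125  0.012]
top blue [242 164  34  33 653] [259.1 181.5] [0.734 0.148 0.012]
top blue [   2  189   56   85 3796] [ 29.  231.1] [0.615 0.752 0.012]
top blue [323 230  52  26 892] [352.  243.5] [ 0.559 -0.094  0.012]
top orange [595  80  17  19 178] [600.4  86.9] [ 0.981 -0.795  0.012]
top orange [177 208  19  19 287] [185.8 217. ] [0.642 0.341 0.012]
scene yel [137 246  37  19 314] [156.3 257.1] [ 0.337 -0.322  0.012]
scene yel [209 246  36  19 271] [227.6 251.5] [ 0.404 -0.191  0.012]
scene yel [182 276  47  40 407] [204.2 291.1] [ 0.47  -0.274  0.012]
scene red [392 165   
[... 264 characters left out ...]
595 154  31  32 129] [609.7 170.3] [0.691 0.724 0.012]
scene blue [ 276  263   71   41 1375] [305.9 281.7] [ 0.561 -0.094  0.012]
scene blue [ 434  273   48   41 1096] [456.2 295.9] [0.752 0.136 0.012]
scene blue [ 320  342   53   51 1560] [345.8 370.2] [ 0.758 -0.136  0.012]
scene blue [403 396  90  52 737] [432.1 422.5] [ 0.909 -0.071  0.012]
scene orange [511   0  18   5  51] [520.5   1.1] [-0.099  1.309  0.012]
scene orange [476 205  24  17 314] [487.2 212.9] [0.626 0.356 0.012]
scene orange [312 235  30  16 125] [326.3 242.8] [ 0.499 -0.002  0.012]
scene orange [357 256   7   6  31] [360.  258.3] [0.572 0.033 0.012]
scene orange [346 350   4   4  13] [347.7 351.5] [ 0.731 -0.113  0.012]
```

View pics/c1.png

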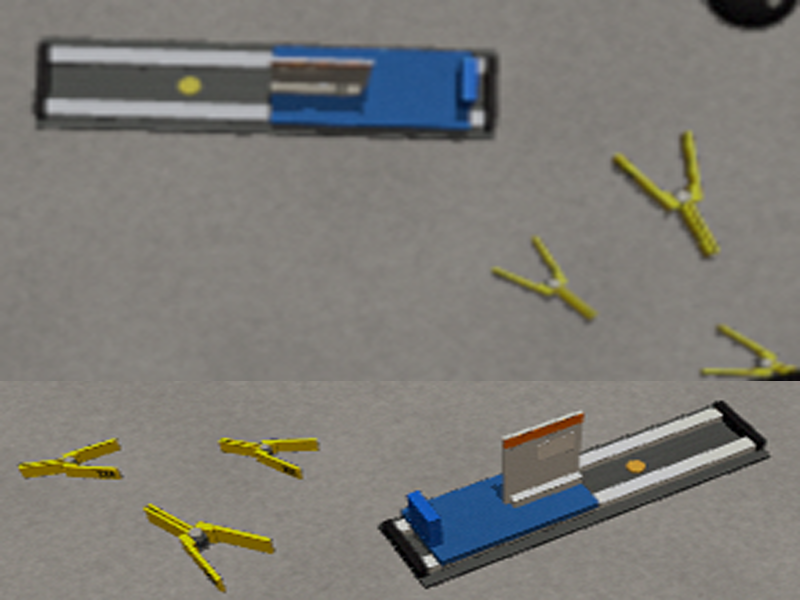

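The crop shows the chosen large clip: hinge at top px (425.8,277.0), jaw tip (432.8,294.7), wing ends (409.3,264.1) and (427,257.2). The tab is at top px (372,240) and the card's free edge is on the tab side. Next I'll get coordinates and check them against the given sizes.

```bash
cat > m2.py <<'E'
from m import *
T,C=S["top"],S["scene"]
tp=lambda u,v:(255+u/4-.4,215+v/3.175-.4)
sp=lambda u,v:(130+u/2.759-.3,220+(v-381)/2.19-.3)
P=lambda n,x:print(n,np.round(x,4))
h,t,w1,w2=[onz(T,tp(*p),.024) for p in((683,197),(711,253),(617,156),(688,134))]
P("hinge",h);P("tip",t);P("w",w1);P("w",w2)
a=(w1+w2)/2; print("len",np.linalg.norm(t-h),np.linalg.norm(w1-w2),np.linalg.norm(a-h)); 
for d in(t-h,h-a,t-a): print("head",np.degrees(np.arctan2(d[1],d[0])))
h2=tri(T,tp(683,197),C,sp(199,537));P("hinge tri",h2)
# yellow mask principal lines
for m,st,c in blobs(C,(22,120,80),(35,255,255)):
    print(st)
L,R=onz(T,tp(44,83),.02),onz(T,tp(490,95),.02);P("L",L);P("R",R);print(np.linalg.norm(L-R))
d=L-R;print("rail head",np.degrees(np.arctan2(d[1],d[0])))
# silver corners
for n,p in(("run TL",(48,45)),("run TL2",(48,102)),("carr TR",(470,52)),("carr BL",(271,121)),("carr TL",(272,45))):P(n,onz(T,tp(*p),.018))
# orange band top left (free edge end) in scene at z .112; card edge
P("card top free tri",tri(T,tp(375,62),C,sp(503,438)));P("card top far tri",tri(T,tp(271,60),C,sp(583,412)))
P("tab top rear",onz(T,tp(477,58),.067));P("tab top rear",onz(T,tp(476,85),.067))
P("tab tri",tri(T,tp(477,58),C,sp(410,495)))
print(proj(C,h))
E
python3 m2.py
python3 - <<'E'
import sys;sys.path.insert(0,'.')
from m import *
a=cv2.resize(S["scene"]["img"][225:315,260:350],(540,540),interpolation=cv2.INTER_CUBIC)
cv2.imwrite("pics/c2.png",a)
E
```

```text
hinge [ 0.4658 -0.2772  0.024 ]
tip [ 0.4204 -0.2921  0.024 ]
w [ 0.5002 -0.2371  0.024 ]
w [ 0.517  -0.2836  0.024 ]
len 0.04779486541692601 0.04952018834925183 0.04598227160139274
head -161.81630352657677
head -158.46549261462533
head -160.17329077515848
hinge tri [ 0.4674 -0.2785  0.0133]
[137 246  37  19 314]
[209 246  36  19 271]
[182 276  47  40 407]
L [0.5707 0.1303 0.02  ]
R [ 0.5532 -0.1584  0.02  ]
0.28927945571084585
rail head 86.52139397577808
run TL [0.6029 0.1277 0.018 ]
run TL2 [0.5552 0.128  0.018 ]
carr TR [ 0.5898 -0.1472  0.018 ]
carr BL [ 0.5357 -0.0161  0.018 ]
carr TL [ 0.5991 -0.0184  0.018 ]
card top free tri [ 0.5621 -0.0796  0.118 ]
card top far tri [ 0.5659 -0.0168  0.1155]
tab top rear [ 0.5743 -0.1467  0.067 ]
tab top rear [ 0.5525 -0.1451  0.067 ]
tab tri [ 0.5661 -0.1489  0.0942]
[200.67497082 287.0423024 ]
```

View pics/c2.png

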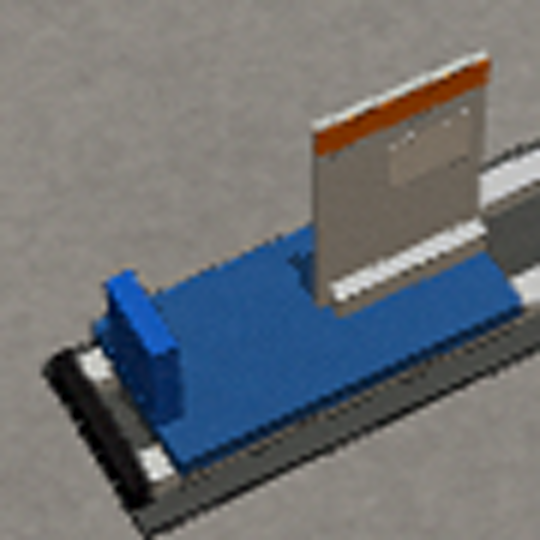

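c2 shows the tab's rear face at (140,350) looking toward the -y end, the card's free edge at (317,220) on the tab side and the orange band at the top. Sizes agree: clip 48/46 mm, rail about 289 mm between block centres, and tab to card edge 68 mm. Next: move behind the tab with the fingers closed and the tool x axis turned along the rail (+65°).

```bash
python3 -m pendant '[[0.5,0.77,0,0,0,1],[0.5,0.77,0,0,0,1],[0.5,0.77,0,0,0,1],[0.5,0.77,0,0,0,1],[0.5,0.77,0,0,0,1],[0.5,0.77,0,0,0,1],[0.5,0.77,0,0,0,1],[0.5,0.77,0,0,0,1],[0.5,0.77,0,0,0,1],[0.5,0.77,0,0,0,1],[0.5,0.77,0,0,0,1],[0.5,0.77,0,0,0,1],[0.5,0.77,0,0,0,1],[0.5,0.77,0,0,0,0],[0.5,0.77,0,0,0,0],[0.5,0.77,0,0,0,0],[0.5,0.77,0,0,0,0],[0.5,0.77,0,0,0,0],[0.4,0.7,0,0,0,0],[0,0,0,0,0,0]]' 0 20
```

```text
clock: 1.77
ee_pos: [0.5402, -0.2115, 0.2137]
tool_rot: [-0.0, 0.727, 0.686, 0.0]
ft_force: [0.1, -1.3, -0.2]
gripper_width: 0.0002
gripper_force: 0.0
```

```bash
python3 -m pendant '[[0.4,0.4,-0.6,0,0,0],[0,0,-0.6,0,0,0],[0,0,-0.6,0,0,0],[0,0,-0.6,0,0,0],[0,0,-0.6,0,0,0],[0,0,-0.6,0,0,0],[0,0,-0.6,0,0,0],[0,0,-0.6,0,0,0],[0,0,-0.6,0,0,0],[0,0,-0.3,0,0,0],[0,0,0,0,0,0],[0,0,0,0,0,0]]'; python3 - <<'E'
from h import *
import pickle
S={n:snapshot(n) for n in("scene","top")}
pickle.dump(S,open("s1.pkl","wb"))
a=cv2.resize(S["scene"]["img"][200:310,240:390],(750,550),interpolation=cv2.INTER_CUBIC)
cv2.imwrite("pics/c3.png",a)
E
```

```text
clock: 2.77
ee_pos: [0.5507, -0.2025, 0.043]
tool_rot: [-0.0, 0.728, 0.685, -0.0]
ft_force: [-0.7, 0.4, -0.7]
gripper_width: 0.0005
gripper_force: 0.0
```

View pics/c3.png

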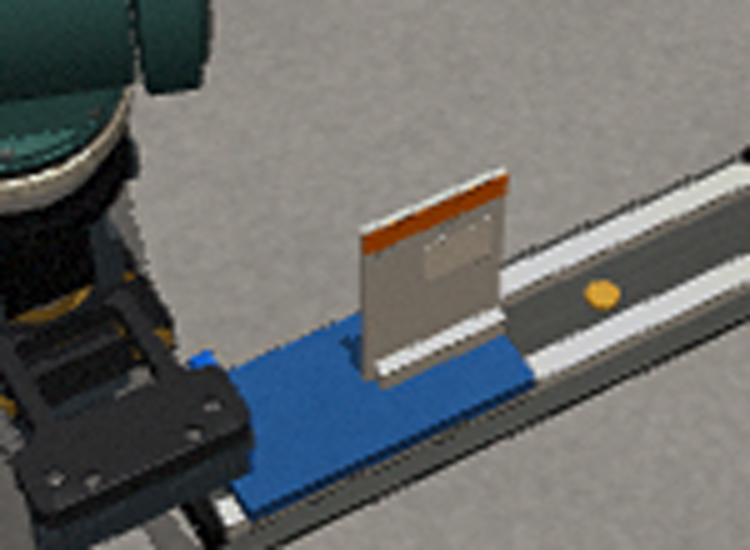

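c3 shows the gripper behind the tab, whose blue top peeks out at (205,358), and the card still upright. Now push.

```bash
python3 -m pendant '[[0.02,0.3,0,0,0,0],[0.02,0.3,0,0,0,0],[0.02,0.3,0,0,0,0],[0.02,0.25,0,0,0,0],[0.02,0.2,0,0,0,0],[0.02,0.2,0,0,0,0],[0.02,0.25,0,0,0,0],[0.02,0.25,0,0,0,0],[0.02,0.25,0,0,0,0],[0.02,0.25,0,0,0,0],[0.02,0.25,0,0,0,0],[0.02,0.25,0,0,0,0],[0.02,0.25,0,0,0,0],[0.02,0.25,0,0,0,0]]'; python3 - <<'E'
from m import *
s=snapshot("top")
import pickle;pickle.dump(s,open("s2.pkl","wb"))
# leading (left) edge of blue carriage before/after along rail centre
for q in(S["top"],s):
    for m,st,c in blobs(q,(100,150,60),(120,255,255),200):
        if 225<c[1]<260: print(st,c, onz(q,(st[0],243),.02))
E
```

```text
clock: 4.03
ee_pos: [0.5592, -0.0951, 0.0428]
tool_rot: [-0.0, 0.728, 0.685, -0.0]
ft_force: [-1.3, -1.5, -0.2]
gripper_width: 0.0002
gripper_force: 0.9
[   2  189   56   85 3796] [ 29.03925184 231.0524236 ] [0.58268874 0.81563943 0.02      ]
[323 230  52  26 892] [352.02242152 243.54596413] [ 0.56084216 -0.01846704  0.02      ]
[   2  189   56   85 3811] [ 29.09498819 231.15114143] [0.58268874 0.81563943 0.02      ]
[296 229  30  25 303] [309.75247525 242.00330033] [0.56267521 0.0515193  0.02      ]
```

```bash
python3 -m pendant '[[0.01,0.15,0,0,0,0],[0.01,0.15,0,0,0,0],[0.01,0.15,0,0,0,0],[0,0,0,0,0,0]]';python3 -m pendant '[[0.01,0.15,0,0,0,0],[0.01,0.15,0,0,0,0],[0,0,0,0,0,0]]';python3 -m pendant '[[0.01,0.1,0,0,0,0],[0.01,0.1,0,0,0,0],[0,0,0,0,0,0]]'
```

```text
clock: 4.42
ee_pos: [0.5603, -0.0817, 0.043]
tool_rot: [0.0, 0.728, 0.685, 0.0]
ft_force: [0.0, -0.4, -0.2]
gripper_width: 0.0009
gripper_force: 0.0
clock: 4.67
ee_pos: [0.5609, -0.0728, 0.0429]
tool_rot: [-0.0, 0.728, 0.685, 0.0]
ft_force: [0.3, -0.1, -0.2]
gripper_width: 0.0006
gripper_force: 0.0
clock: 4.92
ee_pos: [0.5614, -0.0669, 0.0429]
tool_rot: [-0.0, 0.728, 0.685, 0.0]
ft_force: [0.0, 0.2, -0.5]
gripper_width: 0.0007
gripper_force: 0.0
```

```bash
cat > car.py <<'E'
from m import *
s=snapshot("top")
for m,st,c in blobs(s,(100,150,60),(120,255,255),100):
    if 225<c[1]<260 and st[0]>50: print(st,c, onz(s,(st[0],243),.02))
E
python3 car.py; python3 -m pendant '[[0.01,0.1,0,0,0,0],[0.01,0.1,0,0,0,0],[0,0,0,0,0,0]]';python3 car.py; python3 -m pendant '[[0.01,0.1,0,0,0,0],[0.01,0.1,0,0,0,0],[0,0,0,0,0,0]]';python3 car.py
```

```text
[285 244  21   9 172] [294.15116279 247.91860465] [0.56342225 0.08004129 0.02      ]
clock: 5.22
ee_pos: [0.562, -0.0613, 0.043]
tool_rot: [0.0, 0.728, 0.685, -0.0]
ft_force: [-1.9, -3.1, 0.6]
gripper_width: 0.0004
gripper_force: 1.7
[283 244  20   9 167] [291.80838323 247.86826347] [0.56355809 0.08522767 0.02      ]
clock: 5.52
ee_pos: [0.5627, -0.0549, 0.0429]
tool_rot: [-0.0, 0.728, 0.685, 0.0]
ft_force: [-0.1, -0.1, 0.6]
gripper_width: 0.0003
gripper_force: 0.0
[279 244  22   9 176] [288.64204545 247.79545455] [0.56382978 0.09560095 0.02      ]
```

```bash
python3 -m pendant '[[0.01,0.08,0,0,0,0],[0,0,0,0,0,0]]';python3 -m pendant '[[0.01,0.08,0,0,0,0],[0,0,0,0,0,0]]';python3 car.py; python3 -m pendant '[[0.01,0.05,0,0,0,0],[0,0,0,0,0,0]]'
```

```text
clock: 5.73
ee_pos: [0.563, -0.0526, 0.0429]
tool_rot: [-0.0, 0.728, 0.685, 0.0]
ft_force: [0.0, 0.3, 0.5]
gripper_width: 0.0005
gripper_force: 0.0
clock: 5.9
ee_pos: [0.5633, -0.0503, 0.0429]
tool_rot: [0.0, 0.728, 0.685, 0.0]
ft_force: [1.0, -0.8, 0.4]
gripper_width: 0.0005
gripper_force: 0.0
[278 244  20   9 158] [287.39240506 247.79113924] [0.56389771 0.09819438 0.02      ]
clock: 6.12
ee_pos: [0.5635, -0.0489, 0.0429]
tool_rot: [-0.0, 0.728, 0.685, -0.0]
ft_force: [-0.0, -0.2, -0.2]
gripper_width: 0.0005
gripper_force: 0.0
```

```bash
for i in 1 2 3; do :; done; python3 -m pendant '[[0.01,0.06,0,0,0,0],[0,0,0,0,0,0]]';python3 -m pendant '[[0.01,0.06,0,0,0,0],[0,0,0,0,0,0]]'; python3 car.py
```

```text
clock: 6.28
ee_pos: [0.5637, -0.0478, 0.0429]
tool_rot: [0.0, 0.728, 0.686, -0.0]
ft_force: [-3.4, -8.4, 1.0]
gripper_width: 0.0002
gripper_force: 4.4
clock: 6.45
ee_pos: [0.5637, -0.0475, 0.043]
tool_rot: [0.001, 0.728, 0.686, -0.001]
ft_force: [-5.7, -28.5, 3.1]
gripper_width: 0.0005
gripper_force: 14.8
[277 244  20   9 150] [286.17333333 247.7       ] [0.56396564 0.10078785 0.02      ]
```

28 N and no further travel: the hard stop is reached, past the detent. Back off, lift and go over the clip, turning +113.5°.

```bash
python3 -m pendant '[[0,-0.3,0,0,0,0],[0,-0.5,0,0,0,0],[0,-0.5,0.2,0,0,0],[0,-0.3,0.7,0,0,0],[0,-0.3,0.7,0,0,1],[0,-0.3,0.7,0,0,1],[-0.1,-0.3,0.7,0,0,1],[-0.2,-0.4,0.7,0,0,1],[-0.2,-0.4,0.4,0,0,1],[-0.2,-0.4,0,0,0,1],[-0.2,-0.4,0,0,0,1],[-0.2,-0.4,0,0,0,1],[-0.2,-0.4,0,0,0,1],[-0.2,-0.4,0,0,0,1],[-0.2,-0.4,0,0,0,1],[-0.2,-0.4,0,0,0,1],[-0.2,-0.4,0,0,0,1],[-0.1,-0.4,0,0,0,1],[-0.1,-0.4,0,0,0,1],[-0.1,-0.1,0,0,0,1]]' 75; python3 -m pendant '[[0,0,0,0,0,1],[0,0,0,0,0,1],[0,0,0,0,0,1],[0,0,0,0,0,1],[0,0,0,0,0,1],[0,0,0,0,0,1],[0,0,0,0,0,0.7],[0,0,0,0,0,0],[0,0,0,0,0,0]]'
python3 - <<'E'
from h import *
import pickle
o=observe();s=snapshot("wrist");s["o"]=o;pickle.dump(s,open("w1.pkl","wb"))
t=snapshot("top");pickle.dump(t,open("t1.pkl","wb"))
cv2.imwrite("pics/w1.png",s["img"])
print(s["tool_from_camera"],s["K"],o["ee_pos"],o["tool_rot"],o["joints"])
E
python3 car.py
```

```text
clock: 8.17
ee_pos: [0.4921, -0.2687, 0.1661]
tool_rot: [0.0, 0.115, 0.993, -0.0]
ft_force: [-0.2, 0.8, -0.1]
gripper_width: 0.075
gripper_force: 0.0
clock: 8.92
ee_pos: [0.4922, -0.2674, 0.1659]
tool_rot: [0.0, -0.173, 0.985, 0.0]
ft_force: [-0.9, -0.1, -0.7]
gripper_width: 0.0748
gripper_force: 0.0
[[ 1.39011815e-04 -9.64262874e-01 -2.64947337e-01  7.45286333e-02]
 [ 9.99999474e-01 -1.35114877e-04  1.01642086e-03  4.21905885e-04]
 [-1.01589523e-03 -2.64947339e-01  9.64262348e-01 -1.69884326e-01]
 [ 0.00000000e+00  0.00000000e+00  0.00000000e+00  1.00000000e+00]] [[355.20871708   0.         310.45814059]
 [  0.         355.20871708 239.91882603]
 [  0.           0.           1.        ]] [ 0.49215334 -0.26742935  0.16594121] [ 7.65050431e-05 -1.72835664e-01  9.84950672e-01  1.68430981e-05] [-5.39421902e-01  2.26711614e-01  2.04269493e+00  1.64008305e-04
  8.72092425e-01 -2.45773959e+00]
[278 228  50  26 874] [306.40732265 241.98512586] [0.56389771 0.09819438 0.02      ]
```

View pics/w1.png

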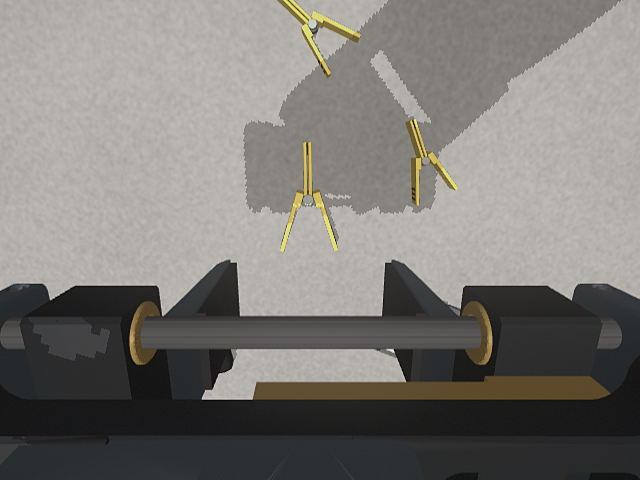

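w1 shows the clip nearly aligned with the fingers: hinge (308,200), jaw tip (307,142), wing ends (283,250) and (336,249). The two small clips are well away.

```bash
cat >> h.py <<'E'
from scipy.spatial.transform import Rotation as Rn
def wcam(s,o):
    q=o["tool_rot"];T=np.eye(4);T[:3,:3]=Rn.from_quat([q[1],q[2],q[3],q[0]]).as_matrix();T[:3,3]=o["ee_pos"]
    M=np.linalg.inv(T@s["tool_from_camera"]);return dict(K=s["K"],R=M[:3,:3],t=M[:3,3],img=s["img"])
E
python3 - <<'E'
from h import *
import pickle
s=pickle.load(open("w1.pkl","rb"));o=s["o"];w=wcam(s,o)
h,t,a,b=[onz(w,p,.024) for p in((308,200),(307.5,142),(282,250),(337,249))]
print(h,t,a,b,np.linalg.norm(h-t),np.linalg.norm(a-b),np.linalg.norm(h-(a+b)/2))
for d in(t-h,h-(a+b)/2,t-(a+b)/2):print(np.degrees(np.arctan2(d[1],d[0])))
d=t-(a+b)/2;d/=np.linalg.norm(d)
g=h-.034*d;print("grip",g,"shift units",(g-o["ee_pos"])/.03, "yaw",np.degrees(2*np.arctan2(o["tool_rot"][2],o["tool_rot"][1]))-360)
E
```

```text
[ 0.46876718 -0.2774124   0.024     ] [ 0.42245411 -0.29454347  0.024     ] [ 0.52030847 -0.28420262  0.024     ] [ 0.50223997 -0.23709311  0.024     ] 0.04937989865809791 0.0504556904781804 0.04569352133769779
-159.70071142054582
-158.47599985470816
-159.11210002690777
grip [ 0.5005327  -0.26529002  0.024     ] shift units [ 0.27931187  0.07131119 -4.73137367] yaw -160.09453663665477
```

```bash
python3 -m pendant '[[0.28,0.07,-0.6,0,0,0.2],[0,0,-0.6,0,0,0],[0,0,-0.6,0,0,0],[0,0,-0.6,0,0,0],[0,0,-0.6,0,0,0],[0,0,-0.6,0,0,0],[0,0,-0.6,0,0,0],[0,0,-0.5,0,0,0],[0,0,-0.4,0,0,0],[0,0,-0.26,0,0,0],[0,0,-0.1,0,0,0],[0,0,0,0,0,0],[0,0,0,0,0,0]]'
```

```text
clock: 10.15
ee_pos: [0.5008, -0.2655, 0.0026]
tool_rot: [0.0, -0.182, 0.983, -0.0]
ft_force: [0.6, -0.4, 0.3]
gripper_width: 0.0754
gripper_force: 0.0
```

```bash
python3 -m pendant '[[0,0,0.04,0,0,0],[0,0,0,0,0,0],[0,0,0,0,0,0],[0,0,0,0,0,0],[0,0,0,0,0,0],[0,0,0,0,0,0],[0,0,0,0,0,0],[0,0,0,0,0,0],[0,0,0,0,0,0],[0,0,0,0,0,0],[0,0,0,0,0,0],[0,0,0,0,0,0]]' 0 25;  python3 - <<'E'
from h import *
import pickle
o=observe();s=snapshot("wrist");s["o"]=o;pickle.dump(s,open("w2.pkl","wb"))
cv2.imwrite("pics/w2.png",s["img"][80:400,150:500])
print(o["ee_pos"],o["tool_rot"],o["gripper_width"],o["gripper_force"])
E
```

```text
clock: 11.15
ee_pos: [0.5006, -0.2654, 0.0034]
tool_rot: [0.0, -0.182, 0.983, -0.0]
ft_force: [1.3, 1.4, 2.2]
gripper_width: 0.0231
gripper_force: 25.0
[ 0.50058474 -0.26540026  0.00337622] [ 5.16036632e-05 -1.82489032e-01  9.83207887e-01 -3.63285768e-05] 0.02312423735661805 24.99449372291565
```

View pics/w2.png

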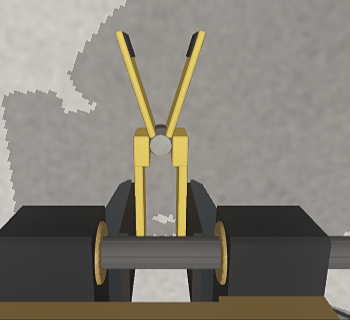

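w2 shows the wings squeezed flat between the pads and the jaws gaping symmetrically, hinge at full-image px (311,225). The grip is 25 N at 23 mm. Lift and measure the card.

```bash
python3 -m pendant '[[0,0,0.3,0,0,0],[0,0,0.5,0,0,0],[0,0,0.6,0,0,0],[0,0,0.6,0,0,0],[0,0,0.6,0,0,-1],[0,0,0.6,0,0,-1],[0,0,0.5,0,0,-1],[0,0,0.3,0,0,-1],[0,0,0,0,0,-1],[0,0,0,0,0,-1],[0,0,0,0,0,-1],[0,0,0,0,0,-1],[0,0,0,0,0,-1],[0,0,0,0,0,-1],[0,0,0,0,0,-1],[0,0,0,0,0,-1],[0,0,0,0,0,-1],[0,0,0,0,0,-1],[0,0,0,0,0,-1],[0,0,0,0,0,-1]]'; python3 -m pendant '[[0,0,0,0,0,-1],[0,0,0,0,0,-1],[0,0,0,0,0,-1],[0,0,0,0,0,-1],[0,0,0,0,0,-1],[0,0,0,0,0,-1],[0,0,0,0,0,-0.5],[0,0,0,0,0,0]]'; python3 - <<'E'
from h import *
import pickle
w=pickle.load(open("w2.pkl","rb"));W=wcam(w,w["o"])
print("hinge rel TCP",onz(W,(311,225),.024)-w["o"]["ee_pos"])
S={n:snapshot(n) for n in("scene","top")}
S["o"]=o=observe();S["wrist"]=snapshot("wrist")
pickle.dump(S,open("s3.pkl","wb"))
a=cv2.resize(S["scene"]["img"][195:285,330:410],(480,540),interpolation=cv2.INTER_CUBIC)
b=cv2.resize(S["top"]["img"][215:275,255:295],(320,480),interpolation=cv2.INTER_CUBIC)
im=np.zeros((540,800,3),np.uint8);im[:,:480]=a;im[:480,480:]=b
cv2.imwrite("pics/c5.png",im)
print(o["ee_pos"],o["tool_rot"],o["gripper_width"],o["gripper_force"])
E
```

```text
clock: 12.87
ee_pos: [0.5002, -0.2653, 0.1237]
tool_rot: [-0.0, 0.494, 0.869, -0.0]
ft_force: [0.7, -0.1, -0.5]
gripper_width: 0.0235
gripper_force: 25.0
clock: 13.53
ee_pos: [0.5002, -0.2653, 0.1237]
tool_rot: [-0.0, 0.717, 0.697, -0.0]
ft_force: [-0.2, -0.2, -0.1]
gripper_width: 0.0232
gripper_force: 25.0
hinge rel TCP [-0.03778892 -0.01365849  0.02062378]
[ 0.50032306 -0.26530153  0.12358095] [-6.28798149e-05  7.15459987e-01  6.98653706e-01 -4.71164182e-05] 0.022803054724179227 24.985584318637848
```

View pics/c5.png

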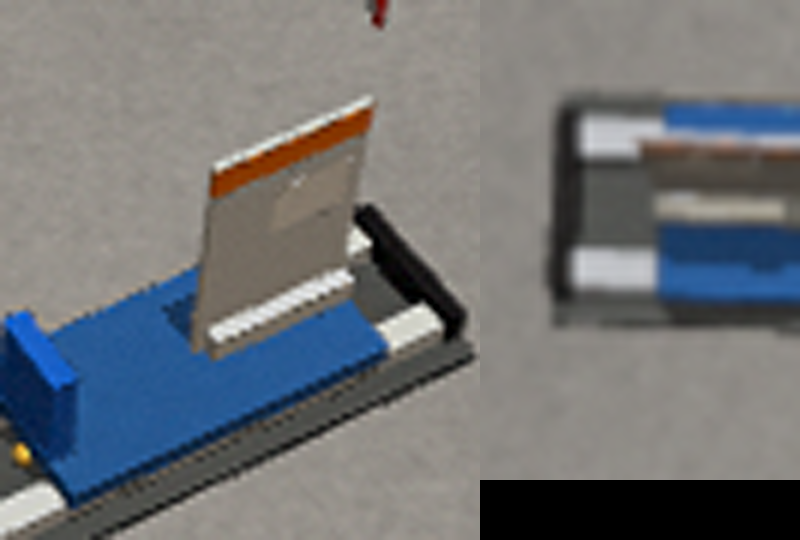

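c5 shows the ball detent (gold) standing up behind the carriage at (22,455). The card's top free corner is at scene px (365.2,222.9) and its top far corner at (392.2,211.1); in the top view the far corner is at (275.2,232.4).

```bash
python3 - <<'E'
from h import *
import pickle
S=pickle.load(open("s3.pkl","rb"));C,T=S["scene"],S["top"]
f=onz(C,(365.2,222.9),.12);g=onz(C,(392.2,211.1),.12);print("scene free",f,"far",g,np.linalg.norm(f-g))
print("far tri",tri(C,(392.2,211.1),T,(275.2,232.4)), "far top",onz(T,(275.2,232.4),.12))
e=f+.0*f
# bottom of free edge at clamp ~ z .037: crop (205,345)
print("edge low", onz(C,(330+193/6,195+350/6),.022))
# orange in top view: full extents at z .12
hs=cv2.cvtColor(T["img"],cv2.COLOR_BGR2HSV);m=cv2.inRange(hs,(4,70,60),(20,255,255));m[:225]=0;m[240:]=0;m[:,:270]=0;m[:,320:]=0
ys,xs=np.nonzero(m);print(xs.min(),xs.max(),ys.min(),ys.max(),len(xs))
for x in (xs.min(),xs.max()): print(onz(T,(x,ys[xs==x].mean()),.115))
# wrist: clip hinge now
W=wcam(S["wrist"],S["o"]);cv2.imwrite("pics/w3.png",S["wrist"]["img"])
E
```

```text
scene free [0.57183983 0.0363452  0.12      ] far [0.57583679 0.09994792 0.12      ] 0.06372818327233719
far tri [0.57277068 0.09918542 0.11730902] far top [0.57044516 0.09661105 0.12      ]
edge low [0.57024924 0.03976692 0.022     ]
275 298 233 235 28
[0.57005864 0.09753875 0.115     ]
[0.5648801 0.0418691 0.115    ]
```

View pics/w3.png

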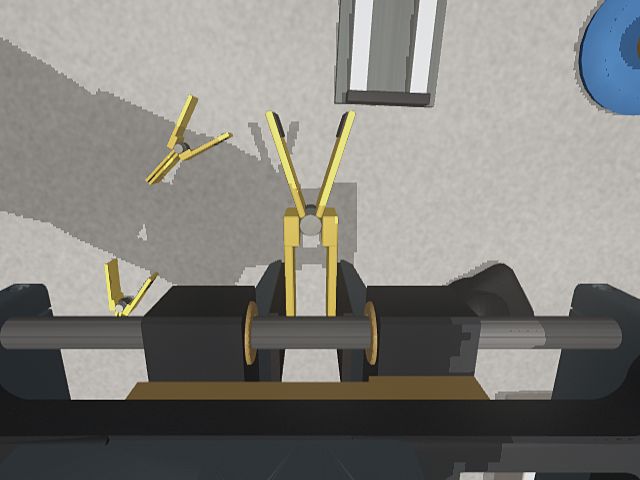

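w3 shows the clip held straight and open, hinge (310,225). Two independent card estimates put the free edge at about (0.568, 0.038). Move to about 60 mm short at final height and look again.

```bash
python3 -m pendant '[[0.2,0.4,0,0,0,-0.4],[0.3,0.6,0,0,0,0],[0.3,0.6,0,0,0,0],[0.3,0.6,0,0,0,0],[0.3,0.6,0,0,0,0],[0.3,0.6,0,0,0,0],[0.2,0.6,-0.2,0,0,0],[0.1,0.6,-0.3,0,0,0],[0.09,0.6,-0.4,0,0,0],[0,0.4,-0.3,0,0,0],[0,0.18,-0.2,0,0,0],[0,0,0,0,0,0],[0,0,0,0,0,0]]'; python3 - <<'E'
from h import *
import pickle
S={n:snapshot(n) for n in("scene","top")}
S["o"]=o=observe();S["wrist"]=snapshot("wrist")
pickle.dump(S,open("s4.pkl","wb"))
im=np.zeros((600,640,3),np.uint8);im[:300,:]=S["wrist"]["img"][0:300];im[300:,:300]=cv2.resize(S["scene"]["img"][190:290,310:410],(300,300),interpolation=cv2.INTER_CUBIC);im[300:,320:]=cv2.resize(S["top"]["img"][200:275,260:340],(320,300),interpolation=cv2.INTER_CUBIC)
cv2.imwrite("pics/c6.png",im)
print(o["ee_pos"],o["tool_rot"],o["gripper_width"],o["ft_force"])
E
```

```text
clock: 14.77
ee_pos: [0.563, -0.0922, 0.0813]
tool_rot: [-0.0, 0.728, 0.686, -0.0]
ft_force: [-0.4, -0.6, -0.2]
gripper_width: 0.0234
gripper_force: 25.0
[ 0.56349802 -0.0927318   0.08183182] [3.03581312e-04 7.28309371e-01 6.85248379e-01 1.62576813e-04] 0.02332041953271843 [ 0.38630861  0.07864071 -0.45081894]
```

View pics/c6.png

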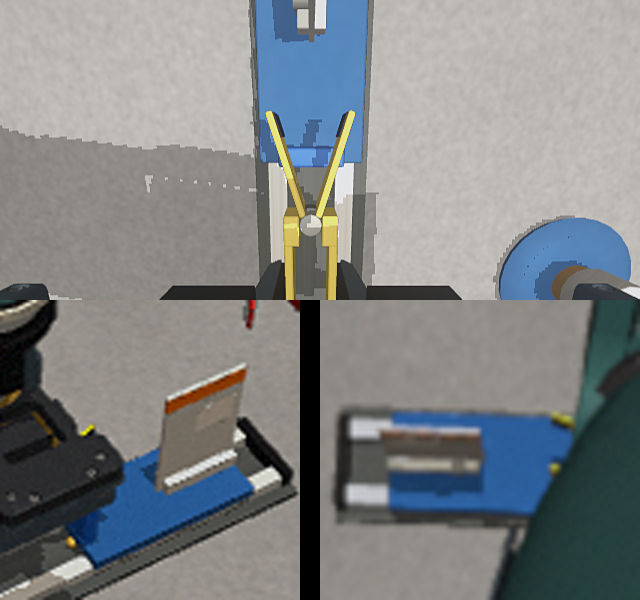

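c6 shows the card edge on the clip's mid plane: card base at wrist px (311,40), clip hinge column 310–311. Nothing is in the way.

```bash
python3 - <<'E'
from h import *
import pickle
S=pickle.load(open("s4.pkl","rb"));W=wcam(S["wrist"],S["o"])
for z in(.02,.025): print("base",onz(W,(311,40),z))
print("tab top front/rear",onz(W,(310,147),.067),onz(W,(310,166),.067))
h=onz(W,(310.5,225),.0813+.0206);print("hinge",h, h-S["o"]["ee_pos"])
E
```

```text
base [0.57183352 0.04017261 0.02      ]
base [0.57174575 0.0389189  0.025     ]
tab top front/rear [ 0.56758813 -0.01986329  0.067     ] [ 0.56701555 -0.02922147  0.067     ]
hinge [ 0.56584559 -0.05206513  0.1019    ] [0.00234757 0.04066668 0.02006818]
```

```bash
python3 -m pendant '[[0.012,0.2,0,0,0,0],[0.012,0.2,0,0,0,0],[0.012,0.2,0,0,0,0],[0.012,0.2,0,0,0,0],[0.012,0.2,0,0,0,0],[0.012,0.2,0,0,0,0],[0.012,0.2,0,0,0,0],[0.012,0.2,0,0,0,0],[0.012,0.2,0,0,0,0],[0.012,0.15,0,0,0,0],[0.005,0.07,0,0,0,0],[0,0,0,0,0,0],[0,0,0,0,0,0],[0,0,0,0,0,0],[0,0,0,0,0,0]]'; python3 - <<'E'
from h import *
import pickle
S={n:snapshot(n) for n in("scene","top")}
S["o"]=o=observe();S["wrist"]=snapshot("wrist")
pickle.dump(S,open("s5.pkl","wb"))
im=np.zeros((600,720,3),np.uint8);im[:300,:640]=S["wrist"]["img"][0:300];im[300:,:360]=cv2.resize(S["scene"]["img"][190:290,310:430],(360,300),interpolation=cv2.INTER_CUBIC);im[300:,400:]=cv2.resize(S["top"]["img"][200:275,260:340],(320,300),interpolation=cv2.INTER_CUBIC)
cv2.imwrite("pics/c7.png",im)
print(o["ee_pos"],o["tool_rot"],o["gripper_width"],o["ft_force"])
E
```

```text
clock: 16.17
ee_pos: [0.5669, -0.0316, 0.0813]
tool_rot: [-0.0, 0.728, 0.685, -0.0]
ft_force: [-0.3, 0.4, -0.9]
gripper_width: 0.0231
gripper_force: 25.0
[ 0.56694936 -0.03156976  0.081325  ] [ 5.34051533e-06  7.28284260e-01  6.85275154e-01 -2.62452296e-06] 0.023412317756712035 [ 0.05270013  0.28954955 -0.3634594 ]
```

View pics/c7.png

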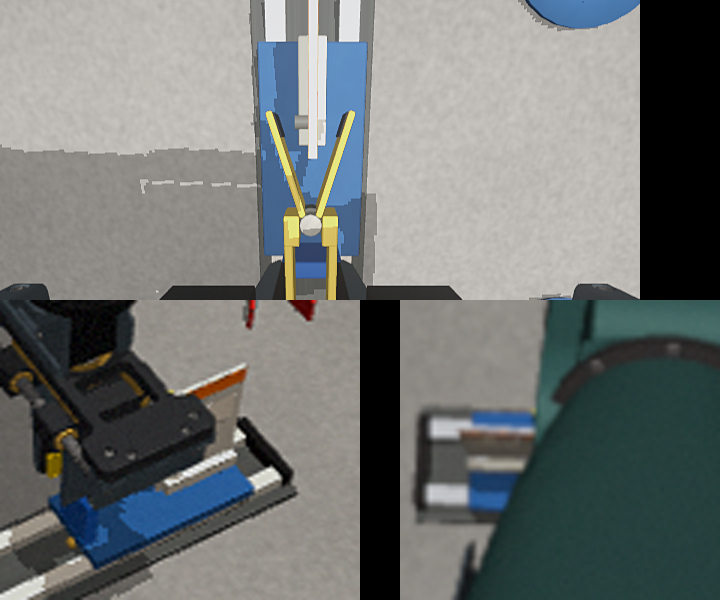

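c7 shows the card's top free corner at wrist px (313,158), between the jaws and centred, with no contact; I check the numbers.

```bash
python3 - <<'E'
from h import *
import pickle
S=pickle.load(open("s5.pkl","rb"));W=wcam(S["wrist"],S["o"])
e=onz(W,(313,158),.12);h=onz(W,(310.5,225),.102);d=np.array([.0612,.998]);v=(e-h)[:2]
print(e,h,"ahead",v@d,"side",v@[-d[1],d[0]])
E
```

```text
[0.57195618 0.03796017 0.12      ] [0.5693157  0.00922936 0.102     ] ahead 0.02883494914589632 side -0.0008768782063501837
```

```bash
python3 -c "from station import *;print(close_job())"
```

```text
the job is handed in; nothing more can be done
None
```

The job is handed in at about 16 s of the 61 s. The carriage is past the detent, against its hard stop. The yellow clip is held squeezed open around the card's free edge, measured 29 mm ahead of the hinge, about 1 mm off centre and free of contact. The judge's verdict was not shown.

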